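# Third hand at the stretcher-frame jig

### The job

Two wooden offcuts lie on the framing jig in the way of the stretcher bar: put both into the steel waste bin. Then push the bar flat and square against the sprung fence, with its whole length on the fence, and press steadily so that the fence gives about half of its travel (roughly 11 newtons, never driving it to its stop), and finish while still holding it pressed like that, because I will put the screws in. Leave the paint tubes, brush and other things on the table where they are.

Things in the scene. Friction and masses are not known exactly. Their poses are not given: they have to be found in the camera images.
- jig: Framing jig, fixed to the table: a plywood board 300 x 300 x 15 mm. Origin: centre of its underside, on the table; its top is 15 mm up. Its x axis points across the board from the open front edge (towards the robot) to the sprung fence and the wooden back rail (34 mm tall) at the far edge; y runs along the fence, z up.
- fence_face (a point): Sprung fence of the jig: an aluminium rail 300 mm long (along y), 22 mm thick (x), standing 31 mm above the board. Axes as the jig's. This point: middle of the lower edge of its front face, at board-top height, i.e. at (75, 0, 15) mm in the jig's frame with the fence at rest. It slides along its own +x, away from the robot, against springs.
- fence (a joint): How far the fence is pushed back, in m: 0 at rest, 0.024 against its hard stop. Springs: 2.8 N to start moving, then 700 N/m, so the force on the fence is 2.8 + 700 x value (N): about 11 N at half travel (0.012).
- bar: Straight pale wooden stretcher bar (a canvas frame piece), 34 mm wide (its x), 200 mm long (its y), 28 mm tall, 0.1 to 0.2 kg, lying loose flat on the jig board in front of the fence, roughly parallel to it, with a thin dark slot drawn at each end of its top. Origin: centre of its underside.
- offcut_block: Plain pale wooden offcut, a block 46 mm (its x) x 26 mm (its y) x 28 mm tall, loose on the board between bar and fence. Origin: centre of its underside.
- offcut_step: Pale wooden offcut with a stepped top, 46 mm (its x) x 26 mm (its y); 28 mm tall on its -y half, 18 mm on its +y half; loose on the board between bar and fence. Origin: centre of its underside.
- bin: Waste bin, a fixed open bare-steel box 150 mm (x) x 130 mm (y) x 85 mm tall, 3 mm walls, with no divider, on the table to the left or to the right of the jig. Origin: centre of its underside; axes along its sides, z up.
- tub: White plastic brush-washing tub 140 x 130 x 95 mm with a divider, fixed, on the other side of the jig from the bin: not for waste. Origin: centre of its underside.
- tube_a: Bystander, leave alone: paint tube, 100 x 36 x 20 mm, lying on the table just in front of the jig board. Origin: about the middle of its underside.
- tube_b: Bystander, leave alone: paint tube, same size, lying on the table beyond the left-hand one of bin and tub. Origin: about the middle of its underside.
- tube_c: Bystander, leave alone: paint tube with a black cap, same size, beyond the right-hand one of bin and tub. Origin: about the middle of its underside.
- brush: Bystander, leave alone: paint brush lying on the table just beyond the jig. Origin: about the middle of its underside.
- screwdriver: Bystander, leave alone: screwdriver lying at the front right of the table. Origin: about the middle of its underside.
- screw_jar: Bystander, leave alone: squat jar 56 mm across, 60 mm tall, on the far right. Origin: about the middle of its underside.
There are look-alikes about, which are no part of the job. What is shaped like the bar but turquoise is not meant.

How it is judged (in metres and radians):
On the way, in this order (a step that is already met when the one before it is completed fails the run):
1. both offcuts are in the waste bin (x of offcut_block in the frame of bin between -0.075 and 0.075 m and y of offcut_block in the frame of bin between -0.065 and 0.065 m and z of offcut_block in the frame of bin between -0.005 and 0.07 m and x of offcut_step in the frame of bin between -0.075 and 0.075 m and y of offcut_step in the frame of bin between -0.065 and 0.065 m and z of offcut_step in the frame of bin between -0.005 and 0.07 m), for 0.2 s.
2. the bar is pressed square against the fence with 7 to 16 N (contact force between bar and fence between 7 and 16 N and contact force between the fingers and bar above 4 N and angle between the y axis of bar and the y axis of fence_face, either way round below 0.05 rad and angle between bar's own z axis and vertical below 0.08 rad and y of bar in the frame of fence_face between -0.055 and 0.055 m and linear speed of bar below 0.01 m/s), for 0.5 s.
At the end, for the whole second after the job is handed in: Both offcuts lie inside the bin; the fingers still press the bar against the fence with 7 to 16 N between bar and fence (fence pushed back about 6 to 19 mm), the bar flat on the board, within 0.05 rad of parallel to the fence, its middle within 55 mm of the fence's middle along it, and at rest (all of step 1 and all of step 2); the arm keeps its last pose, push and grip.
It fails at once if the fence is driven (nearly) to its hard stop: pushed back more than 22.5 mm (value of joint fence above 0.0225 m).
It fails at once if one of the bystanders (paint tubes, brush, screwdriver, jar) is moved more than 30 mm (distance of any of tube_a, tube_b, tube_c, brush, screwdriver, screw_jar from where it was at the start of the episode above 0.03 m).
It also fails if it takes over 72 s, if anything falls off the work surface, if the arm or the gripper's body presses on something with over 40 N, if the wrist force passes 120 N, or if a joint passes its speed limit or range.

### The arm

A 6-joint arm with a two-finger parallel gripper is mounted at the origin on the work surface. World frame = base frame: x ahead of the robot, y to its left, z up, the work surface at z = 0. Lengths are in m, angles in degrees, forces in N, time in s.
With the tool pointing down it reaches from about 0.325 to 1 m from the base axis. Payload 5.1 kg.
Tool frame: the origin (TCP) lies midway between the tips of the shut fingers; the grasp point (between the pads) lies 19 mm behind it; z points along the fingers, y is the line along which they close (so a half turn about z gives the same grasp; the last joint's range is limited). The gripper opens to 85 mm and grips with 20 to 120 N. Pads are 22 mm wide; open, the fingers measure 114 mm over their backs; the gripper's body (76 mm by 85 mm) begins 54 mm behind the grasp point. The pads swing forward as they close: fully open they stand 13 mm farther back than shut.
Start: joints at [61.902, 7.093, 94.555, -0, 78.352, -4.733], TCP at [0.258, 0.597, 0.231] pointing down, gripper open.
Joint ranges: [-149.61, 149.61], [-58.7, 133.49], [1.44, 155.28], [-77.14, 257.14], [18.33, 153.61], [-166.67, 166.67]. Speed limits (degrees/s): [147.25, 147.25, 180, 180, 180, 180].

### API

Orientations are given as a 3x3 rotation matrix whose columns are the frame's x, y, z axes.
In Python, from rig import * gives the robot as it stands.
- The arm moves only by the tool apply_moves, never from a script. Its argument "plan" is a list that holds one entry, the list of rows, each a list of 5 numbers: the opening, from -1 (shut) to 1 (fully open), then the shift along the tool's x, y, z as a fraction of full scale, then the turn about the tool's z as a fraction of full scale. A call has 1 to 10 rows; each row is the pose to reach, as a shift and turn from the pose commanded when the call began, along the tool's axes at that moment, turning the shorter way round; what a row does not reach only later rows make up. Full scale, the value 1, is 1 m for a shift and 180 degrees for a turn. A row lasts 1/12 s, in which the tool goes at most 41.7 mm and 7.16 degrees, less where a joint would pass 70% of its speed; a pose out of reach is approached as far as the arm can. A call with a number of a shift or a turn outside -1 to 1 is refused whole. A call with a gripper value outside its range is refused whole. The fingers move at their own pace and stop on an object; the grip force is fixed at half the most. Time passes only in rows, so rows that repeat a pose let the fingers close. It gives the time, the measured TCP pose, the force, the opening and the grip force at its end, in the units of the state.
- read_state(): the state, without advancing time (a new reading comes with each control period).
- camera(name): name is "side" or "top"; returns a dict with "frame" (480x640x3 uint8, red, green, blue), "intrinsics" (3x3 intrinsics, pixels), "R" (3x3) and "t" (3): a world point X has camera coordinates R X + t. Camera axes: x right, y down, z forward; pixel columns grow to the right and rows downward; lengths in m; the calibration is good to about 2 mm. A picture is of the moment at which its call begins. There is no depth.
- sign_off(): hands the job in; it is judged then, once.
The state is a dict: "clock": time; "joints": joint angles; "joint_vel": joint speeds; "effort": joint torques, N m; "tcp_pos": TCP position; "orientation": TCP orientation; "force": force on the tool from outside, world axes, zero at the start; "torque": the same for the moment, N m; "gripper_width": finger opening in m; "finger_force": force on a finger pad.
Only numpy, scipy, OpenCV 4.12 (cv2) and the standard library are available. Lean on these libraries where they do the work, as an engineer would, in place of code of your own. Each camera call takes 0.05 s, during which the arm holds its last target. There are 200 camera calls.

## Working session

There is one attempt and no reset: what is moved stays moved. The work goes in short steps, Python scripts to look and compute and a tool call to move; the robot and the scene stay as the last step left them, time stands still between calls to the robot, and variables do not carry over. Pictures are saved under pics/ and viewed, at most 10 in all, crops included, and the job is handed in when it is done.

Besides the shell and the picture viewer there is one more tool, called after ">>>" as name([rows], argument=value, ...), one row to a line, values as JSON. apply_moves: Moves the arm, as the interface text tells. Shift numbers are shares of 1 m and turn numbers shares of 180 degrees, none past 1 either way. Its arguments: {"type":"object","properties":{"plan":{"type":"array","items":{"type":"array","items":{"type":"array","items":{"type":"number"}}}}},"required":["plan"]}

```bash
mkdir -p pics
cat > h.py <<'E'
from rig import *
import numpy as np, cv2
def ray(c,u,v,z):
    R=np.array(c["R"]);t=np.array(c["t"]);K=np.array(c["intrinsics"])
    d=R.T@np.linalg.inv(K)@[u,v,1];o=-R.T@t
    return o+d*(z-o[2])/d[2]
def proj(c,X):
    p=np.array(c["intrinsics"])@(np.array(c["R"])@np.array(X)+np.array(c["t"]));return p[:2]/p[2]
def save(c,n): cv2.imwrite("pics/"+n,np.array(c["frame"])[:,:,::-1])
E
python3 - <<'E'
from h import *
for n in("top","side"):
    c=camera(n);save(c,n+"0.png");print(n,-np.array(c["R"]).T@c["t"],c["intrinsics"][0])
s=read_state();print(s)
E
```

```text
top [ 0.44593266 -0.00635374  1.00298376] [487.64552115   0.         328.19687922]
side [ 0.36221958 -0.75380424  0.50394876] [471.45036805   0.         319.70916587]
{'clock': 0.1, 'joints': array([ 6.19034634e+01,  7.12833725e+00,  9.46262066e+01,  8.16309708e-04,
        7.83518166e+01, -4.72993935e+00]), 'joint_vel': array([ 0.08420339, -0.04943564, -0.18998375, -0.01254947,  0.02907443,
       -0.06709211]), 'effort': array([ 8.82356726e-04, -4.24928892e+01, -3.66655040e+01, -8.82170207e-05,
        3.92381902e-03,  3.39536442e-06]), 'tcp_pos': array([0.25753304, 0.59620531, 0.23019253]), 'orientation': array([[-9.17984782e-01,  3.96614616e-01, -8.86568746e-04],
       [ 3.96615572e-01,  9.17983348e-01, -1.63100862e-03],
       [ 1.66973486e-04, -1.84886807e-03, -9.99998277e-01]]), 'force': array([ 0.00770529,  0.70488467, -0.54653619]), 'torque': array([ 0.02314329,  0.02522301, -0.02136817]), 'finger_force': 0.0, 'gripper_width': 0.085483708482595}
```

View pics/top0.png

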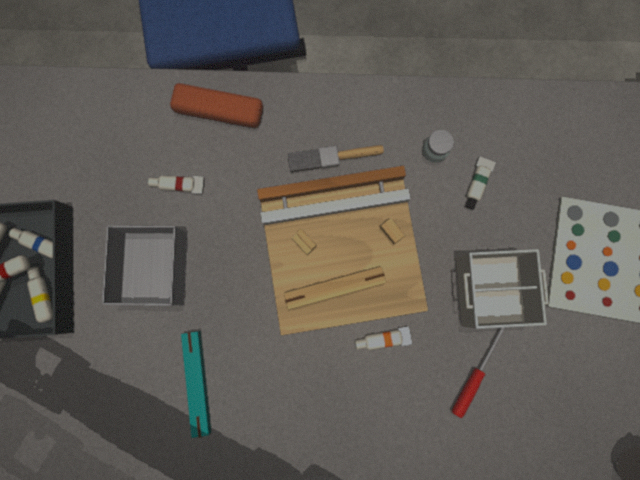

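View pics/side0.png

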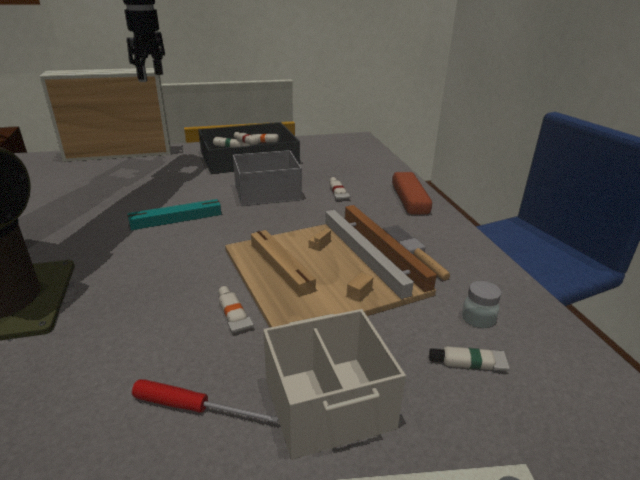

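The top view shows the jig at about (340,250). The steel bin with no divider is at (142,265), the white divided tub at (505,288), and the pale bar at (335,287). The offcuts are at (304,241), which looks stepped, and (392,231), which looks plain. Possible mix-ups:
- **Bar:** the turquoise bar at (196,385) is not it, nor is the back rail at (332,183).
- **Bin:** the tub at (505,288) and the black tray at (30,270) are not it.

I'm choosing the pale bar and the two offcuts on the board, and will check them in a close crop.

Run:
```python
from h import *
c=camera("top");f=np.array(c["frame"])[160:340,250:435,::-1]
f=cv2.convertScaleAbs(cv2.resize(f,None,fx=3.2,fy=3.2,interpolation=cv2.INTER_CUBIC),alpha=1.6)
cv2.imwrite("pics/crop1.png",f)
```

```text
(no output)
```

View pics/crop1.png

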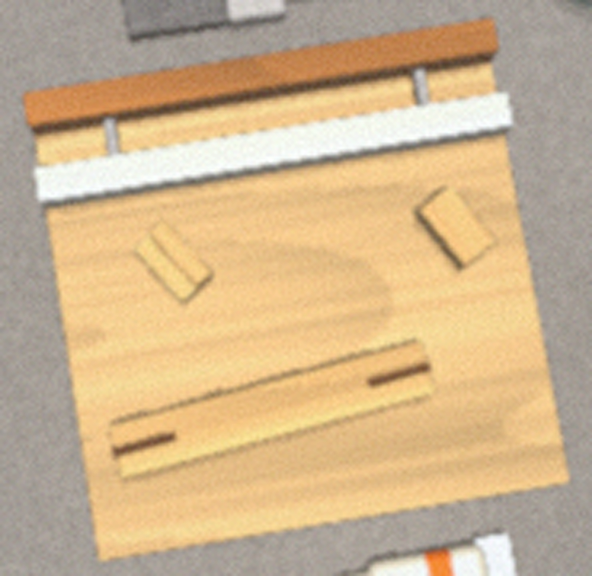

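The crop shows the stepped offcut at crop (173,260), the plain block at (457,228) and the pale slotted bar at (272,408), all as described. Next I'll turn these into positions and check them against the given sizes.

```bash
cat >> h.py <<'E'
def crop(c,L,z,s=3.2,o=(250,160)): return np.array([ray(c,o[0]+u/s,o[1]+v/s,z) for u,v in L])
E
python3 - <<'E'
from h import *
np.set_printoptions(precision=4,suppress=True)
c=camera("top")
def rep(n,P):
    print(n,"\n",P[:,:2],"c",P.mean(0)[:2],"sides",np.linalg.norm(np.diff(np.vstack([P,P[:1]]),axis=0),axis=1),"ang",[np.degrees(np.arctan2(*(P[j]-P[i])[[1,0]])).round(1) for i,j in((0,1),(1,2))])
rep("fence top",crop(c,[(36,168),(508,93),(512,125),(40,202)],.046))
rep("board front",crop(c,[(100,558),(568,482)],.015))
rep("bar",crop(c,[(112,424),(420,343),(433,393),(125,478)],.043))
rep("step",crop(c,[(160,220),(212,272),(185,302),(135,250)],.04))
rep("block",crop(c,[(450,187),(495,240),(463,268),(420,212)],.043))
rep("bin",np.array([ray(c,u,v,.085) for u,v in[(106,227),(175,227),(175,305),(104,305)]]))
s=camera("side")
print(ray(s,320,240,.043)[:2]) # sanity
for u,v in[(234,156),(299,153),(301,166),(237,172)]: print("bin side",ray(s,u,v,.085)[:2])
E
```

```text
fence top 
 [[ 0.6269  0.1303]
 [ 0.683  -0.1634]
 [ 0.6626 -0.166 ]
 [ 0.6055  0.1268]] c [ 0.6445 -0.0181] sides [0.299  0.0206 0.2984 0.0217] ang [np.float64(-79.2), np.float64(-172.6)]Traceback (most recent call last):
  File "<stdin>", line 7, in <module>
  File "<stdin>", line 5, in rep
IndexError: index 2 is out of bounds for axis 0 with size 2
```

Run:
```python
from h import *
np.set_printoptions(precision=4,suppress=True)
c=camera("top")
def rep(n,P):
    print(n,"\n",P[:,:2],"c",P.mean(0)[:2],"sides",np.linalg.norm(np.diff(np.vstack([P,P[:1]]),axis=0),axis=1),"ang",[float(np.degrees(np.arctan2(*(P[i+1]-P[i])[[1,0]])).round(1)) for i in range(len(P)-1)])
rep("board front",crop(c,[(100,558),(568,482)],.015))
rep("bar",crop(c,[(112,424),(420,343),(433,393),(125,478)],.043))
rep("step",crop(c,[(160,220),(212,272),(185,302),(135,250)],.04))
rep("block",crop(c,[(450,187),(495,240),(463,268),(420,212)],.043))
rep("bin",np.array([ray(c,u,v,.085) for u,v in[(106,227),(175,227),(175,305),(104,305)]]))
s=camera("side")
f=np.array(s["frame"])[215:315,230:420,::-1]
cv2.imwrite("pics/crop2.png",cv2.convertScaleAbs(cv2.resize(f,None,fx=4,fy=4,interpolation=cv2.INTER_CUBIC),alpha=1.4))
```

```text
board front 
 [[ 0.3868  0.0838]
 [ 0.442  -0.2081]] c [ 0.4144 -0.0621] sides [0.297 0.297] ang [-79.3]
bar 
 [[ 0.4695  0.0771]
 [ 0.5245 -0.1108]
 [ 0.494  -0.1193]
 [ 0.437   0.0679]] c [ 0.4813 -0.0213] sides [0.1958 0.0317 0.1956 0.0338] ang [-73.7, -164.6, 106.9]
step 
 [[0.5972 0.0523]
 [0.5654 0.0188]
 [0.5462 0.035 ]
 [0.5779 0.0672]] c [0.5717 0.0433] sides [0.0462 0.0251 0.0452 0.0244] ang [-133.5, 139.9, 45.5]
block 
 [[ 0.6227 -0.1281]
 [ 0.59   -0.1565]
 [ 0.5719 -0.1368]
 [ 0.6063 -0.1096]] c [ 0.5977 -0.1328] sides [0.0433 0.0268 0.0439 0.0247] ang [-139.0, 132.6, 38.3]
bin 
 [[0.5831 0.4188]
 [0.5868 0.2876]
 [0.4396 0.2778]
 [0.4359 0.4103]] c [0.5113 0.3486] sides [0.1313 0.1476 0.1325 0.1475] ang [-88.4, -176.2, 91.6]
```

View pics/crop2.png

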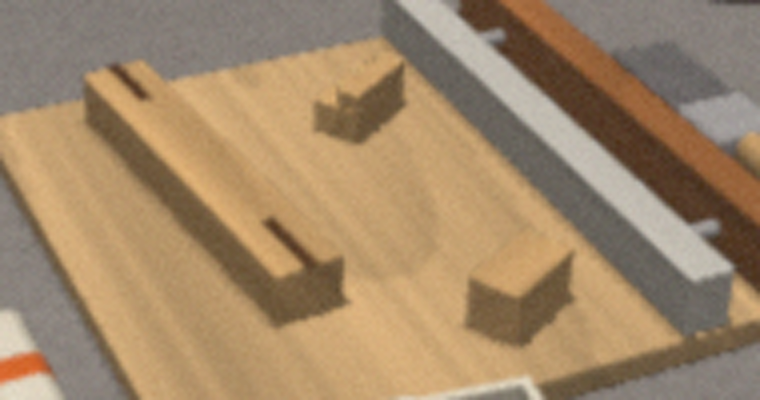

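The side crop shows the stepped offcut with its low half facing the robot at crop (320,110), the plain block at (520,290) and the bar lying flat. The measured sizes match the description: fence 299 mm, bar 196x33, block 44x26, step 46x25, bin 131x148. Now I'll work out the first move.

```bash
cat >> h.py <<'E'
def go(p,yaw,base=None,by=None):
    """shift/turn numbers to reach p with tool y axis at world yaw (deg)"""
    s=read_state();R=s["orientation"];b=s["tcp_pos"] if base is None else np.array(base)
    cy=np.degrees(np.arctan2(R[1,1],R[0,1]))
    d=R.T@(np.array(p)-b);t=-((yaw-cy+180)%360-180)
    print("to",p,yaw,"->",np.round(d,4),"turn",round(t/180,4),"rows",round(np.linalg.norm(d)/.0417,1),round(abs(t)/7.16,1))
E
python3 - <<'E'
from h import *
go([.5715,.0435,.15],-43.5)
go([.5715,.0435,.018],-43.5)
E
```

```text
to [0.5715, 0.0435, 0.15] -43.5 -> [-0.5074 -0.3832  0.0811] turn 0.6119 rows 15.4 15.4
to [0.5715, 0.0435, 0.018] -43.5 -> [-0.5074 -0.3831  0.2131] turn 0.6119 rows 16.1 15.4
```

>>> apply_moves([
  [[0.4, -0.507, -0.383, 0.08, 0.612], [0.4, -0.507, -0.383, 0.08, 0.612], [0.4, -0.507, -0.383, 0.08, 0.612], [0.4, -0.507, -0.383, 0.08, 0.612], [0.4, -0.507, -0.383, 0.08, 0.612], [0.4, -0.507, -0.383, 0.08, 0.612], [0.4, -0.507, -0.383, 0.08, 0.612], [0.4, -0.507, -0.383, 0.08, 0.612], [0.4, -0.507, -0.383, 0.08, 0.612], [0.4, -0.507, -0.383, 0.08, 0.612]],
])

```text
clock: 1.13
tcp_pos: [0.4624, 0.2353, 0.1793]
orientation: [[0.093, 0.996, 0.001], [0.996, -0.093, 0.0], [0.0, 0.001, -1.0]]
force: [0.8, 0.9, 1.2]
gripper_width: 0.0597
finger_force: 0.0
```

Run:
```python
from h import *
go([.5715,.0435,.15],-43.5)
s=read_state();print(s["tcp_pos"],s["gripper_width"],s["joints"])
```

```text
to [0.5715, 0.0435, 0.15] -43.5 -> [-0.1808  0.1264  0.0294] turn 0.2121 rows 5.3 5.3
[0.46241096 0.23526693 0.17933678] 0.059745933665573826 [ 2.10355247e+01 -7.52361151e+00  1.14231204e+02  1.60381518e-03
  7.32404118e+01  2.63638178e+01]
```

>>> apply_moves([
  [[0.4, -0.181, 0.126, 0.03, 0.212], [0.4, -0.181, 0.126, 0.03, 0.212], [0.4, -0.181, 0.126, 0.03, 0.212], [0.4, -0.181, 0.126, 0.03, 0.212], [0.4, -0.181, 0.126, 0.03, 0.212], [0.4, -0.181, 0.126, 0.03, 0.212], [0.4, -0.181, 0.126, 0.03, 0.212], [0.4, -0.181, 0.126, 0.03, 0.212]],
])

```text
clock: 1.8
tcp_pos: [0.5714, 0.0456, 0.149]
orientation: [[0.684, 0.729, -0.001], [0.729, -0.684, 0.001], [-0.0, -0.001, -1.0]]
force: [-0.3, 0.7, 0.2]
gripper_width: 0.06
finger_force: 0.0
```

Run:
```python
from h import *
go([.5715,.0435,.019],-43.5)
s=read_state();print(s["tcp_pos"],s["gripper_width"],s["joints"])
```

```text
to [0.5715, 0.0435, 0.019] -43.5 -> [-0.0014  0.0017  0.13  ] turn 0.0019 rows 3.1 0.0
[0.57142454 0.04560774 0.14896286] 0.059958212380131146 [-8.18244188e-01  1.27426587e+00  1.08877827e+02  3.61731355e-02
  6.99113733e+01  4.23292423e+01]
```

>>> apply_moves([
  [[0.4, -0.001, 0.002, 0.04, 0], [0.4, -0.001, 0.002, 0.08, 0], [0.4, -0.001, 0.002, 0.11, 0], [0.4, -0.001, 0.002, 0.13, 0], [0.4, -0.001, 0.002, 0.13, 0], [-1, -0.001, 0.002, 0.13, 0], [-1, -0.001, 0.002, 0.13, 0], [-1, -0.001, 0.002, 0.13, 0], [-1, -0.001, 0.002, 0.13, 0], [-1, -0.001, 0.002, 0.13, 0]],
])

```text
clock: 2.63
tcp_pos: [0.5747, 0.0441, 0.0224]
orientation: [[0.684, 0.73, 0.005], [0.73, -0.684, 0.0], [0.004, 0.004, -1.0]]
force: [-0.5, 2.3, 6.8]
gripper_width: 0.0244
finger_force: 60.0
```

>>> apply_moves([
  [[-1, 0, 0, 0, 0], [-1, 0, 0, 0, 0], [-1, 0, 0, 0, 0], [-1, 0, 0, -0.02, 0], [-1, 0, 0, -0.06, 0], [-1, 0, 0, -0.1, 0], [-1, 0, 0, -0.14, 0], [-1, 0, 0, -0.18, 0], [-1, 0, 0, -0.18, 0]],
])

```text
clock: 3.38
tcp_pos: [0.5775, 0.0436, 0.2112]
orientation: [[0.684, 0.73, 0.018], [0.73, -0.684, -0.0], [0.012, 0.014, -1.0]]
force: [1.4, -0.3, 1.0]
gripper_width: 0.0245
finger_force: 58.9
```

Run:
```python
from h import *
go([.482,.347,.2],-88)
s=read_state();print(s["tcp_pos"],s["gripper_width"],s["finger_force"])
```

```text
to [0.482, 0.347, 0.2] -88 -> [ 0.1559 -0.2773  0.0093] turn 0.2492 rows 7.6 6.3
[0.57751836 0.04363757 0.21117033] 0.024469384700230728 58.93952876329422
```

>>> apply_moves([
  [[-1, 0.156, -0.277, 0.01, 0.249], [-1, 0.156, -0.277, 0.01, 0.249], [-1, 0.156, -0.277, 0.01, 0.249], [-1, 0.156, -0.277, 0.01, 0.249], [-1, 0.156, -0.277, 0.01, 0.249], [-1, 0.156, -0.277, 0.01, 0.249], [-1, 0.156, -0.277, 0.01, 0.249], [-1, 0.156, -0.277, 0.01, 0.249], [-1, 0.156, -0.277, 0.01, 0.249], [-1, 0.156, -0.277, 0.01, 0.249]],
])

```text
clock: 4.22
tcp_pos: [0.4759, 0.349, 0.1895]
orientation: [[0.999, 0.04, 0.001], [0.04, -0.999, 0.0], [0.001, -0.0, -1.0]]
force: [-0.1, 0.0, 0.3]
gripper_width: 0.0244
finger_force: 59.0
```

Run:
```python
from h import *
go([.482,.347,.055],-88)
s=read_state();print(s["tcp_pos"],s["gripper_width"],s["finger_force"],s["orientation"][:,2])
save(camera("top"),"top1.png")
```

```text
to [0.482, 0.347, 0.055] -88 -> [0.0059 0.0023 0.1345] turn 0.0015 rows 3.2 0.0
[0.4759002  0.34903503 0.18954055] 0.0244279080275805 58.96043658256531 [ 5.29361420e-04  2.50252801e-04 -9.99999829e-01]
```

View pics/top1.png

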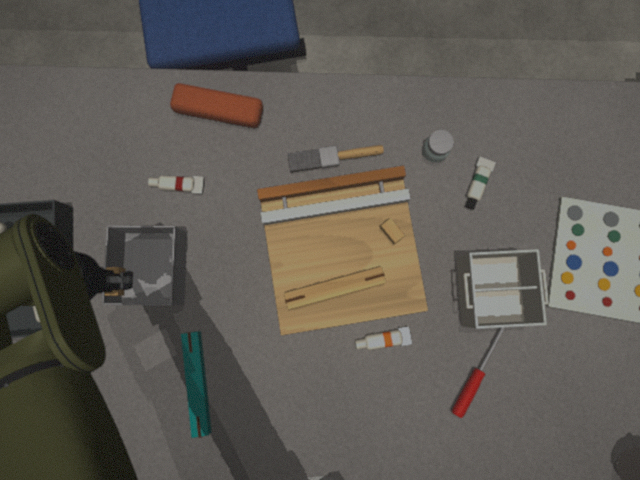

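The stepped offcut has left the board and is held over the bin at about (122,280). The block at (392,231) and the bar haven't moved. I'll lower and release.

>>> apply_moves([
  [[-1, 0.006, 0.002, 0.04, 0], [-1, 0.006, 0.002, 0.08, 0], [-1, 0.006, 0.002, 0.11, 0], [-1, 0.006, 0.002, 0.135, 0], [-1, 0.006, 0.002, 0.135, 0], [0.2, 0.006, 0.002, 0.135, 0], [0.2, 0.006, 0.002, 0.135, 0], [0.2, 0.006, 0.002, 0.135, 0], [0.2, 0.006, 0.002, 0.1, 0], [0.2, 0.006, 0.002, 0.06, 0]],
])

```text
clock: 5.1
tcp_pos: [0.4817, 0.3441, 0.1288]
orientation: [[0.999, 0.035, -0.004], [0.035, -0.999, -0.002], [-0.004, 0.002, -1.0]]
force: [-0.2, 1.2, 0.6]
gripper_width: 0.0512
finger_force: 0.0
```

Run:
```python
from h import *
go([.597,-.133,.18],-49.5)
s=read_state();print(s["tcp_pos"],s["gripper_width"],s["finger_force"],s["orientation"][:,2])
```

```text
to [0.597, -0.133, 0.18] -49.5 -> [ 0.0983  0.481  -0.0506] turn -0.2138 rows 11.8 5.4
[0.48165246 0.34414747 0.12876835] 0.05119692013986087 0.0 [-0.00383371 -0.00228948 -0.99999003]
```

Both offcut and gripper are clear, so I'll raise first and then travel to the block.

>>> apply_moves([
  [[0.4, 0, 0, -0.05, 0], [0.4, 0, 0, -0.05, 0], [0.4, 0.098, 0.481, -0.05, -0.214], [0.4, 0.098, 0.481, -0.05, -0.214], [0.4, 0.098, 0.481, -0.05, -0.214], [0.4, 0.098, 0.481, -0.05, -0.214], [0.4, 0.098, 0.481, -0.05, -0.214], [0.4, 0.098, 0.481, -0.05, -0.214], [0.4, 0.098, 0.481, -0.05, -0.214], [0.4, 0.098, 0.481, -0.05, -0.214]],
])

```text
clock: 5.93
tcp_pos: [0.559, 0.0341, 0.1823]
orientation: [[0.759, 0.651, 0.005], [0.651, -0.759, -0.0], [0.004, 0.004, -1.0]]
force: [0.8, 0.6, 0.7]
gripper_width: 0.0596
finger_force: 0.0
```

Run:
```python
from h import *
go([.597,-.133,.15],-49.5)
```

```text
to [0.597, -0.133, 0.15] -49.5 -> [-0.08    0.1515  0.0325] turn 0.0004 rows 4.2 0.0
```

>>> apply_moves([
  [[0.4, -0.08, 0.152, 0.032, 0], [0.4, -0.08, 0.152, 0.032, 0], [0.4, -0.08, 0.152, 0.032, 0], [0.4, -0.08, 0.152, 0.032, 0], [0.4, -0.08, 0.152, 0.032, 0], [0.4, -0.08, 0.152, 0.032, 0], [0.4, -0.08, 0.152, 0.032, 0]],
])

```text
clock: 6.52
tcp_pos: [0.5964, -0.1316, 0.1489]
orientation: [[0.76, 0.649, 0.002], [0.649, -0.76, -0.0], [0.002, 0.001, -1.0]]
force: [0.2, 0.8, 0.0]
gripper_width: 0.0599
finger_force: 0.0
```

Run:
```python
from h import *
go([.597,-.133,.019],-49.5)
```

```text
to [0.597, -0.133, 0.019] -49.5 -> [-0.0007  0.0013  0.1299] turn -0.0 rows 3.1 0.0
```

>>> apply_moves([
  [[0.4, -0.001, 0.001, 0.04, 0], [0.4, -0.001, 0.001, 0.08, 0], [0.4, -0.001, 0.001, 0.11, 0], [0.4, -0.001, 0.001, 0.13, 0], [0.4, -0.001, 0.001, 0.13, 0], [-1, -0.001, 0.001, 0.13, 0], [-1, -0.001, 0.001, 0.13, 0], [-1, -0.001, 0.001, 0.13, 0], [-1, -0.001, 0.001, 0.13, 0], [-1, -0.001, 0.001, 0.13, 0]],
])

```text
clock: 7.35
tcp_pos: [0.5981, -0.1331, 0.0207]
orientation: [[0.76, 0.65, 0.005], [0.65, -0.76, -0.001], [0.003, 0.004, -1.0]]
force: [-0.9, 1.6, 7.0]
gripper_width: 0.0246
finger_force: 59.8
```

>>> apply_moves([
  [[-1, 0, 0, 0, 0], [-1, 0, 0, 0, 0], [-1, 0, 0, -0.02, 0], [-1, 0, 0, -0.06, 0], [-1, 0, 0, -0.1, 0], [-1, 0, 0, -0.14, 0], [-1, 0, 0, -0.18, 0], [-1, 0, 0, -0.18, 0]],
])

```text
clock: 8.02
tcp_pos: [0.6007, -0.1344, 0.2097]
orientation: [[0.76, 0.65, 0.018], [0.65, -0.76, -0.006], [0.01, 0.016, -1.0]]
force: [1.3, 0.1, 1.1]
gripper_width: 0.0247
finger_force: 59.0
```

Run:
```python
from h import *
go([.544,.349,.2],-88)
```

```text
to [0.544, 0.349, 0.2] -88 -> [ 0.2711 -0.4043  0.0059] turn 0.2141 rows 11.7 5.4
```

>>> apply_moves([
  [[-1, 0.271, -0.404, 0, 0.214], [-1, 0.271, -0.404, 0, 0.214], [-1, 0.271, -0.404, 0, 0.214], [-1, 0.271, -0.404, 0, 0.214], [-1, 0.271, -0.404, 0, 0.214], [-1, 0.271, -0.404, 0, 0.214], [-1, 0.271, -0.404, 0, 0.214], [-1, 0.271, -0.404, 0, 0.214], [-1, 0.271, -0.404, 0, 0.214], [-1, 0.271, -0.404, 0, 0.214]],
])

```text
clock: 8.85
tcp_pos: [0.548, 0.2722, 0.1981]
orientation: [[0.999, 0.035, 0.002], [0.035, -0.999, 0.001], [0.002, -0.0, -1.0]]
force: [0.5, -0.9, 0.3]
gripper_width: 0.0248
finger_force: 59.0
```

Run:
```python
from h import *
go([.544,.349,.19],-88)
```

```text
to [0.544, 0.349, 0.19] -88 -> [-0.0013 -0.0769  0.0081] turn 0.0002 rows 1.9 0.0
```

>>> apply_moves([
  [[-1, -0.001, -0.077, 0.01, 0], [-1, -0.001, -0.077, 0.01, 0], [-1, -0.001, -0.077, 0.01, 0], [-1, -0.001, -0.077, 0.01, 0], [-1, -0.001, -0.077, 0.01, 0]],
])

```text
clock: 9.27
tcp_pos: [0.5447, 0.347, 0.1875]
orientation: [[0.999, 0.036, 0.0], [0.036, -0.999, -0.0], [0.0, 0.0, -1.0]]
force: [0.5, -0.5, -0.7]
gripper_width: 0.0245
finger_force: 59.2
```

Run:
```python
from h import *
go([.544,.349,.055],-88)
```

```text
to [0.544, 0.349, 0.055] -88 -> [-0.0007 -0.0021  0.1325] turn 0.0003 rows 3.2 0.0
```

>>> apply_moves([
  [[-1, 0, -0.002, 0.04, 0], [-1, 0, -0.002, 0.08, 0], [-1, 0, -0.002, 0.11, 0], [-1, 0, -0.002, 0.132, 0], [-1, 0, -0.002, 0.132, 0], [0.2, 0, -0.002, 0.132, 0], [0.2, 0, -0.002, 0.132, 0], [0.2, 0, -0.002, 0.132, 0], [0.2, 0, -0.002, 0.1, 0], [0.2, 0, -0.002, 0.06, 0]],
])

```text
clock: 10.1
tcp_pos: [0.543, 0.3479, 0.126]
orientation: [[0.999, 0.035, -0.005], [0.035, -0.999, -0.003], [-0.005, 0.002, -1.0]]
force: [0.8, -0.2, 0.7]
gripper_width: 0.0511
finger_force: 0.0
```

>>> apply_moves([
  [[-1, 0, 0, -0.06, 0], [-1, 0, 0, -0.06, 0], [-1, 0, 0.22, -0.06, 0], [-1, 0, 0.22, -0.06, 0], [-1, 0, 0.22, -0.06, 0], [-1, 0, 0.22, -0.06, 0], [-1, 0, 0.22, -0.06, 0]],
])

```text
clock: 10.68
tcp_pos: [0.5528, 0.1393, 0.1904]
orientation: [[0.999, 0.036, 0.005], [0.036, -0.999, 0.001], [0.005, -0.001, -1.0]]
force: [0.8, -0.4, 0.1]
gripper_width: 0.0002
finger_force: 0.0
```

Run:
```python
from h import *
s=read_state();print(s["tcp_pos"],s["gripper_width"])
c=camera("top");save(c,"t2.png")
f=np.array(c["frame"])[160:340,90:435,::-1]
cv2.imwrite("pics/crop3.png",cv2.convertScaleAbs(cv2.resize(f,None,fx=2.3,fy=2.3,interpolation=cv2.INTER_CUBIC),alpha=1.6))
```

```text
[0.55281042 0.13934614 0.19040564] 0.0001878666966783578
```

View pics/crop3.png

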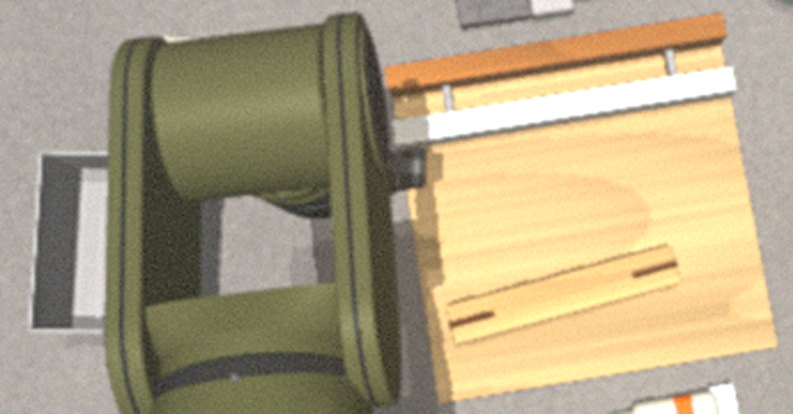

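The board is clear of offcuts and the bar hasn't moved, with its centre at about crop (563,293). The arm hides the bin, so I'll check it after the next move. I'll open the gripper fully with the fingers spread along the bar, move behind it and push square with both fingers.

Run:
```python
from h import *
go([.432,-.031,.14],-79.2)
```

```text
to [0.432, -0.031, 0.14] -79.2 -> [-0.1266  0.1597  0.0504] turn -0.0501 rows 5.0 1.3
```

>>> apply_moves([
  [[1, -0.127, 0.16, 0.05, -0.05], [1, -0.127, 0.16, 0.05, -0.05], [1, -0.127, 0.16, 0.05, -0.05], [1, -0.127, 0.16, 0.05, -0.05], [1, -0.127, 0.16, 0.05, -0.05], [1, -0.127, 0.16, 0.05, -0.05], [1, -0.127, 0.16, 0.05, -0.05], [1, -0.127, 0.16, 0.05, -0.05], [1, -0.127, 0.16, 0.05, -0.05], [1, -0.127, 0.16, 0.05, -0.05]],
])

```text
clock: 11.57
tcp_pos: [0.4323, -0.0228, 0.1387]
orientation: [[0.981, 0.193, 0.002], [0.193, -0.981, -0.0], [0.002, 0.001, -1.0]]
force: [-0.4, -0.2, -0.3]
gripper_width: 0.0856
finger_force: 0.0
```

Run:
```python
from h import *
go([.432,-.031,.012],-79.2)
s=read_state();print(s["joints"],s["force"])
c=camera("top");f=np.array(c["frame"])[160:360,90:440,::-1]
cv2.imwrite("pics/crop4.png",cv2.convertScaleAbs(cv2.resize(f,None,fx=2.2,fy=2.2,interpolation=cv2.INTER_CUBIC),alpha=1.6))
```

```text
to [0.432, -0.031, 0.012] -79.2 -> [-0.0021  0.0079  0.1267] turn 0.0019 rows 3.0 0.0
[-1.01378342e+01 -1.76080708e+01  1.26655866e+02  1.06358674e-02
  7.08104504e+01  6.87229771e+01] [-0.36115582 -0.18483043 -0.3075722 ]
```

View pics/crop4.png

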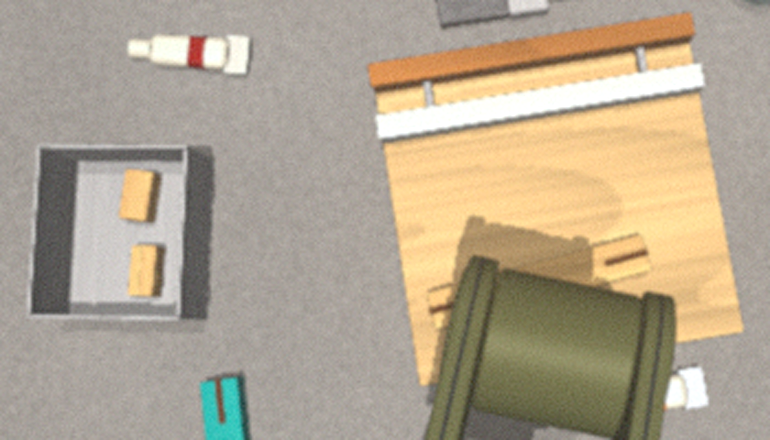

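Both offcuts lie in the bin, at crop (139,195) and (145,270), and the gripper is behind the bar. I'll lower it behind the bar.

>>> apply_moves([
  [[1, -0.004, 0.004, 0.03, 0], [1, -0.004, 0.004, 0.06, 0], [1, -0.004, 0.004, 0.09, 0], [1, -0.004, 0.004, 0.11, 0], [1, -0.004, 0.004, 0.12, 0], [1, -0.004, 0.004, 0.125, 0], [1, -0.004, 0.004, 0.125, 0], [1, -0.004, 0.004, 0.125, 0]],
])

```text
clock: 12.28
tcp_pos: [0.4289, -0.0281, 0.0134]
orientation: [[0.981, 0.192, 0.002], [0.192, -0.981, -0.0], [0.002, 0.001, -1.0]]
force: [0.2, -0.5, 0.4]
gripper_width: 0.0855
finger_force: 0.0
```

Run:
```python
from h import *
s=read_state();n=np.array([.982,.187])
p=s["tcp_pos"];print(p,s["force"],"to face",(p[:2]-[.634,-.0196])@n,"along",(p[:2]-[.634,-.0196])@[-.187,.982])
c=camera("side");save(c,"s3.png")
f=np.array(c["frame"])[180:340,200:460,::-1]
cv2.imwrite("pics/crop5.png",cv2.convertScaleAbs(cv2.resize(f,None,fx=3,fy=3,interpolation=cv2.INTER_CUBIC),alpha=1.4))
```

```text
[ 0.42885641 -0.02814319  0.01338127] [ 0.20045511 -0.47529866  0.42126341] to face -0.2030485838255175 along 0.02997243483998312
```

View pics/crop5.png

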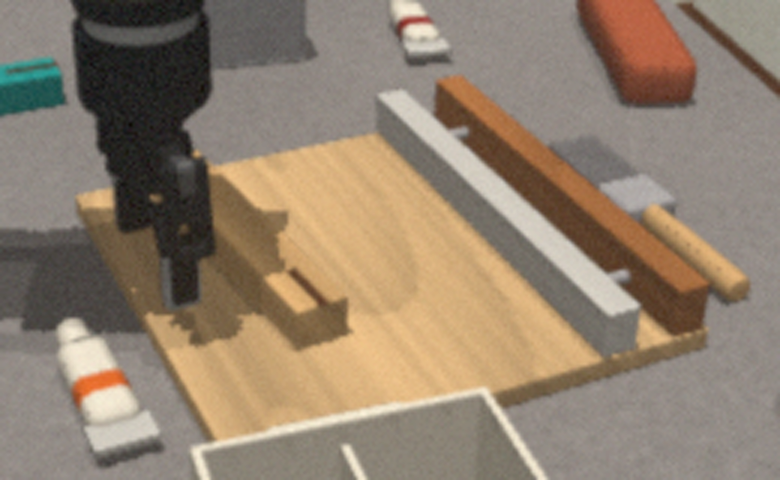

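The fingers are behind the bar with their tips at crop (180,300), about 1 cm above the board. Tube_a is clear at (100,390). I'll lower 4 mm and push gently.

>>> apply_moves([
  [[1, 0, 0, 0.004, 0], [1, 0.008, 0, 0.004, 0.003], [1, 0.016, 0, 0.004, 0.003], [1, 0.022, 0, 0.004, 0.003], [1, 0.028, 0, 0.004, 0.003], [1, 0.034, 0, 0.004, 0.003], [1, 0.04, 0, 0.004, 0.003], [1, 0.046, 0, 0.004, 0.003], [1, 0.052, 0, 0.004, 0.003], [1, 0.058, 0, 0.004, 0.003]],
])

```text
clock: 13.17
tcp_pos: [0.4851, -0.017, 0.0082]
orientation: [[0.983, 0.182, -0.0], [0.182, -0.983, -0.0], [-0.0, -0.0, -1.0]]
force: [-1.9, -0.7, 0.9]
gripper_width: 0.0852
finger_force: 0.6
```

>>> apply_moves([
  [[1, 0.006, 0, 0, 0], [1, 0.012, 0, 0, 0], [1, 0.018, 0, 0, 0], [1, 0.024, 0, 0, 0], [1, 0.03, 0, 0, 0], [1, 0.036, 0, 0, 0], [1, 0.042, 0, 0, 0], [1, 0.048, 0, 0, 0], [1, 0.054, 0, 0, 0], [1, 0.06, 0, 0, 0]],
])

```text
clock: 14.0
tcp_pos: [0.5442, -0.0061, 0.0083]
orientation: [[0.983, 0.182, -0.0], [0.182, -0.983, 0.0], [0.0, -0.0, -1.0]]
force: [-0.2, 0.1, -0.3]
gripper_width: 0.0854
finger_force: 0.3
```

Run:
```python
from h import *
s=read_state();n=np.array([.982,.187])
p=s["tcp_pos"];print(p,s["force"],"to face",(p[:2]-[.634,-.0196])@n,"along",(p[:2]-[.634,-.0196])@[-.187,.982])
c=camera("top");f=np.array(c["frame"])[160:340,250:435,::-1]
cv2.imwrite("pics/crop6.png",cv2.convertScaleAbs(cv2.resize(f,None,fx=3.2,fy=3.2,interpolation=cv2.INTER_CUBIC),alpha=1.6))
```

```text
[ 0.54416301 -0.00605877  0.00825292] [-0.23866716  0.07030969 -0.30973907] to face -0.08568771492038518 along 0.03009700586394646
```

View pics/crop6.png

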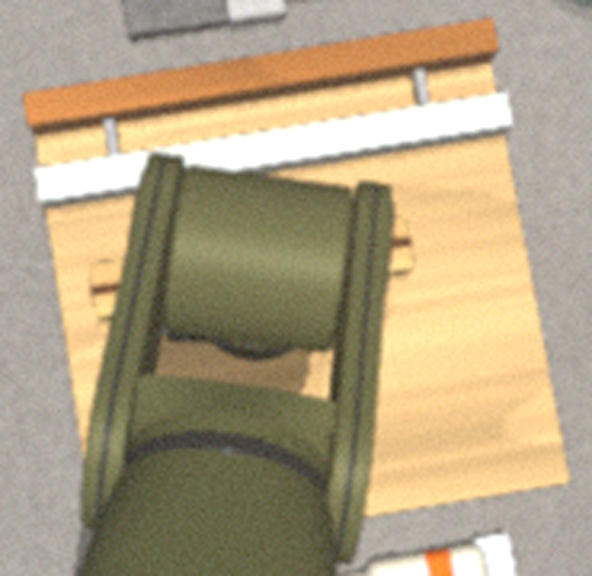

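The bar is now parallel to the fence to within about 1.5°: its far edge runs from (90,263) to (405,220), and the fence front edge runs parallel. About 40 mm is left, so I'll advance 30 mm and then creep while watching the force.

>>> apply_moves([
  [[1, 0.005, 0, 0, 0], [1, 0.01, 0, 0, -0.001], [1, 0.014, 0, 0, -0.001], [1, 0.018, 0, 0, -0.001], [1, 0.022, 0, 0, -0.001], [1, 0.025, 0, 0, -0.001], [1, 0.028, 0, 0, -0.001], [1, 0.031, 0, 0, -0.001], [1, 0.033, 0, 0, -0.001], [1, 0.033, 0, 0, -0.001]],
])

```text
clock: 14.88
tcp_pos: [0.5765, -0.0001, 0.0084]
orientation: [[0.983, 0.185, 0.001], [0.185, -0.983, 0.0], [0.001, 0.0, -1.0]]
force: [-0.5, 0.2, 0.3]
gripper_width: 0.0854
finger_force: 0.0
```

>>> apply_moves([
  [[1, 0.001, 0, 0, 0], [1, 0.002, 0, 0, 0], [1, 0.003, 0, 0, 0], [1, 0.004, 0, 0, 0], [1, 0.005, 0, 0, 0], [1, 0.006, 0, 0, 0], [1, 0.007, 0, 0, 0], [1, 0.007, 0, 0, 0]],
])

```text
clock: 15.55
tcp_pos: [0.5832, 0.0012, 0.0083]
orientation: [[0.983, 0.185, 0.0], [0.185, -0.983, 0.0], [0.0, 0.0, -1.0]]
force: [0.1, 0.6, 0.0]
gripper_width: 0.0851
finger_force: 0.1
```

>>> apply_moves([
  [[1, 0.001, 0, 0, 0], [1, 0.002, 0, 0, 0], [1, 0.003, 0, 0, 0], [1, 0.004, 0, 0, 0], [1, 0.005, 0, 0, 0], [1, 0.005, 0, 0, 0], [1, 0.005, 0, 0, 0]],
])

```text
clock: 16.13
tcp_pos: [0.5874, 0.0019, 0.0082]
orientation: [[0.983, 0.186, -0.001], [0.186, -0.983, -0.0], [-0.001, 0.0, -1.0]]
force: [-3.3, -1.8, 2.7]
gripper_width: 0.0854
finger_force: 2.2
```

>>> apply_moves([
  [[1, 0.001, 0, 0, 0], [1, 0.002, 0, 0, 0], [1, 0.003, 0, 0, 0], [1, 0.004, 0, 0, 0], [1, 0.005, 0, 0, 0], [1, 0.006, 0, 0, 0], [1, 0.006, 0, 0, 0], [1, 0.006, 0, 0, 0]],
])

```text
clock: 16.8
tcp_pos: [0.5922, 0.0028, 0.0082]
orientation: [[0.983, 0.186, -0.004], [0.186, -0.983, -0.001], [-0.004, -0.0, -1.0]]
force: [-8.3, -3.3, 6.0]
gripper_width: 0.0856
finger_force: 4.3
```

>>> apply_moves([
  [[1, 0.001, 0, 0, 0], [1, 0.002, 0, 0, 0], [1, 0.003, 0, -0.0005, 0], [1, 0.004, 0, -0.0005, 0], [1, 0.004, 0, -0.0005, 0], [1, 0.004, 0, -0.0005, 0]],
])

```text
clock: 17.3
tcp_pos: [0.5951, 0.0035, 0.0081]
orientation: [[0.982, 0.187, -0.006], [0.187, -0.982, -0.001], [-0.006, -0.0, -1.0]]
force: [-9.9, -3.6, 6.0]
gripper_width: 0.0852
finger_force: 5.4
```

```bash
cat > m.py <<'E'
from h import *
c=camera("top");a=cv2.imread("pics/top0.png").astype(float);b=np.array(c["frame"])[:,:,::-1].astype(float)
def cen(im,u):
    w=np.clip(im[175:235,u,0]-130,0,None) # blue is high only on the white fence
    return (w*np.arange(175,235)).sum()/w.sum() if w.sum()>200 else np.nan
cols=[265,270,275,280,390,395,400,405]
mm=np.linalg.norm(ray(c,340,206,.046)-ray(c,340,205,.046))*1000*.982
print("fence mm",[(u,round((cen(a,u)-cen(b,u))*mm,1)) for u in cols])
s=read_state();n=np.array([.982,.187]);print("Fn",s["force"][:2]@n,"Fz",s["force"][2],s["tcp_pos"],s["joint_vel"].max())
f=b[160:340,250:435];cv2.imwrite("pics/last.png",cv2.convertScaleAbs(cv2.resize(f,None,fx=3.2,fy=3.2,interpolation=cv2.INTER_CUBIC),alpha=1.6))
E
python3 m.py
```

```text
fence mm [(265, np.float64(nan)), (270, np.float64(nan)), (275, np.float64(8.6)), (280, np.float64(10.1)), (390, np.float64(8.5)), (395, np.float64(nan)), (400, np.float64(nan)), (405, np.float64(nan))]
Fn -10.64613284785872 Fz 5.543550437212476 [0.59507082 0.00345824 0.00813379] 0.045792568787251145
```

>>> apply_moves([
  [[1, 0.001, 0, 0, 0], [1, 0.002, 0, 0, 0], [1, 0.003, 0, -0.0005, 0], [1, 0.003, 0, -0.0005, 0], [1, 0.003, 0, -0.0005, 0], [1, 0.003, 0, -0.0005, 0], [1, 0.003, 0, -0.0005, 0], [1, 0.003, 0, -0.0005, 0], [1, 0.003, 0, -0.0005, 0], [1, 0.003, 0, -0.0005, 0]],
])

```text
clock: 18.18
tcp_pos: [0.5972, 0.0039, 0.0082]
orientation: [[0.982, 0.187, -0.008], [0.187, -0.982, -0.001], [-0.008, -0.0, -1.0]]
force: [-11.5, -4.1, 4.8]
gripper_width: 0.0854
finger_force: 6.1
```

```bash
sed -i 's/-130/-110/;s/>200/>60/' m.py; python3 m.py
```

```text
fence mm [(265, np.float64(10.4)), (270, np.float64(10.4)), (275, np.float64(10.6)), (280, np.float64(12.3)), (390, np.float64(10.2)), (395, np.float64(10.3)), (400, np.float64(10.0)), (405, np.float64(10.5))]
Fn -11.558790106977389 Fz 5.641002279114631 [0.59722249 0.00388808 0.00812143] 0.053345272996281445
```

View pics/last.png

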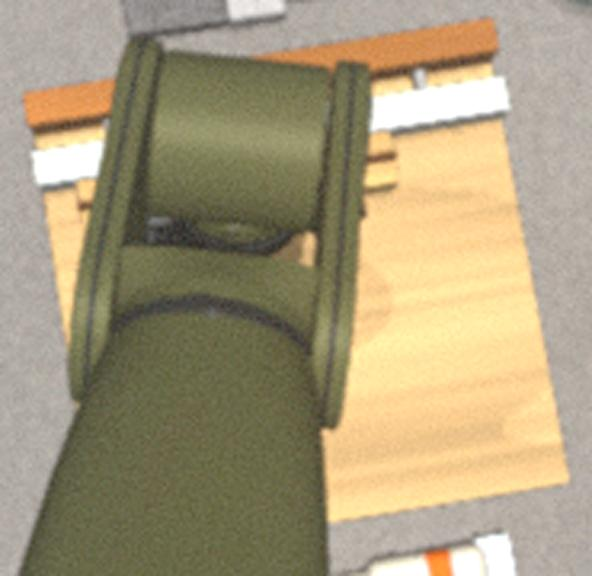

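The bar sits flush on the fence at both ends, (85,190) and (385,145). The fence is back evenly by about 10.4 mm at its left and right ends, which is about 10 N, and the bar is roughly 25 mm off the fence's middle. I'll add a final 1 mm, let it settle and hand in.

>>> apply_moves([
  [[1, 0.001, 0, 0, 0], [1, 0.001, 0, 0, 0], [1, 0.001, 0, 0, 0], [1, 0.001, 0, 0, 0], [1, 0.001, 0, 0, 0], [1, 0.001, 0, 0, 0], [1, 0.001, 0, 0, 0], [1, 0.001, 0, 0, 0], [1, 0.001, 0, 0, 0], [1, 0.001, 0, 0, 0]],
])

```text
clock: 19.07
tcp_pos: [0.598, 0.0041, 0.0081]
orientation: [[0.982, 0.187, -0.009], [0.187, -0.982, -0.001], [-0.009, -0.0, -1.0]]
force: [-12.3, -3.4, 6.7]
gripper_width: 0.0853
finger_force: 6.6
```

```bash
python3 m.py; python3 -c "
from rig import *
print(sign_off())"
```

```text
fence mm [(265, np.float64(11.3)), (270, np.float64(11.4)), (275, np.float64(11.1)), (280, np.float64(13.3)), (390, np.float64(11.2)), (395, np.float64(11.5)), (400, np.float64(10.8)), (405, np.float64(11.0))]
Fn -14.189118444880695 Fz 6.274887610452874 [0.5979487  0.00404492 0.00810515] 0.06643903044583147
the job is handed in; nothing more can be done
None
```

Both offcuts are in the steel bin, and the arm is still holding the bar square against the fence, which is pushed back about 11 mm (about 10.7 N by its springs); I handed it in at about 19 s and the sign-off gave no verdict.

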